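# Roll the mosaic tile plates level

## Task

Take the twin-drum hand roller by its wooden grip bar and roll it along the mosaic tile panel from one end to the other, pressing down steadily and without lifting it on the way, so that all three proud tile plates go down level with the wooden frame. Touch the panel with the roller only, not with the fingers. Then stand the roller upright on its drums on the free worktop beside the panel and let go.

Things in the scene. Friction and masses are not known exactly. Their poses are not given: they have to be found in the camera images.
- roller: Hand roller, 0.35 kg: two free black rubber drums (32 mm across, 74 long, axles along x, at y = +-19 mm) in an aluminium yoke 92 (x) by 52 (y) mm, top 43 mm up; above it a light wooden grip bar 84 (x) by 22 (y) mm, 58 to 88 mm up: grip its middle from above across the 22 mm. Rolls along its y. Stands on its drums. Origin: centre of the underside, at the foot of the drums; z up.
- panel: Fixed wooden frame 84 (x) by 204 (y) mm, rim 12 mm high, with three white tile plates 64 (x) by 58 (y) mm centred at y = -60, 0, +60 mm. Plate tops stand 16 mm above the worktop; pressed with 6 to 8 N each (roller: 10 to 20 N) they sink level, stop at 12 mm, level with the rim, and stay. The drums overlap the rim, which stops them. Origin: centre of the underside, on the worktop; z up.
- plate_right (a joint): How far the plate at the panel's y = -60 mm has gone down, in m: 0 = fully proud, 0.004 = level with the rim.
- plate_middle (a joint): The same for the middle plate, at the panel's y = 0.
- plate_left (a joint): The same for the plate at the panel's y = +60 mm.

How it is judged:
By the outcome, as a careful person would: the job done as asked, in the order asked, and still so for the second after the job is handed in, with the robot touching nothing.
It also fails if it takes over 58 s, if anything falls off the work surface, if the arm or the gripper's body presses on something with over 40 N, if the wrist force passes 120 N, or if a joint passes its speed limit or range.

## Robot

A 7-joint arm with a two-finger parallel gripper is mounted at the origin on a cart in front of the work surface, level with it; the furniture and walls round the work are solid. World frame = base frame: x ahead of the robot, y to its left, z up, the work surface at z = 0. Lengths are in m, angles in rad, forces in N, time in s.
With the tool pointing down it reaches from about 0.425 to 0.875 m from the base axis. Payload 8.4 kg.
Tool frame: the origin (TCP) lies on the centre line of the jaws, within the pads' length; the fingertips stand 19 mm ahead of it and the grasp point (between the pads) is the TCP (robot.finger_overhang is the distance from the TCP to the fingertips, in m); z points along the fingers, y is the direction in which the jaws open and shut (so a half turn about z gives the same grasp; the last joint's range is limited). The gripper opens to 87 mm and grips with 3 to 60 N. Pads are 19 mm wide; open, the fingers measure 117 mm over their backs; the gripper's body (75 mm by 190 mm) begins 51 mm behind the grasp point.
Start: joints at [1.156, 0.333, 0.04, 1.465, -0.013, 1.343, -0.059], TCP at [0.202, -0.618, 0.242] pointing down, gripper open.
Joint ranges: [-2.58, 2.58], [-0.38, 2.09], [-1.3, 1.39], [0.25, 2.4], [-1.5, 4.64], [0.08, 2.09], [-2.65, 2.65]. Speed limits (rad/s): [2.22, 2.22, 2.79, 2.79, 3.14, 3.14, 3.14].

## Interface

Orientations are given as a rotation vector (axis times angle).
In Python, from workcell import robot gives the robot as it stands.
- The arm moves only by the shell command python3 -m crank 'ROWS' [OPENING] [FORCE]. ROWS is JSON, a list of rows, each a list of 4 numbers: the shift along the tool's x, y, z in units of 0.025 m (1.0 is 0.025 m), then the turn about the tool's z in units of 10 degrees (1.0 is 10 degrees). A call has exactly 8 rows; each row shifts and turns the commanded pose from where the row before left it, along the tool's axes as they then stand; what a row does not reach is not made up. A row lasts 1/8 s, in which the tool goes at most 62.5 mm and 10.7 degrees, less where a joint would pass 70% of its speed; a pose out of reach is approached as far as the arm can. A call with a number of a shift or a turn outside -1 to 1 is refused whole. A call with a gripper value outside its range is refused whole. OPENING is the gripper's target within -1 to 1 (shut at 1, half-way at 0, fully open at -1), set as the call begins (- or left out, the last holds). The fingers move at their own pace and stop on an object; FORCE is the grip in N (left out, the last holds). Time passes only in rows, so rows that do not move let the fingers close, or fill a call up. It gives the time, the measured TCP pose, the force and the opening at its end, in the units of the state.
- robot.observe(): the state, without advancing time (a new reading comes with each control period).
- robot.camera(name): name is "scene" or "top" or "wrist"; returns the picture (480x640x3 uint8, red, green, blue); there is no depth.
- robot.camera_model(name): a dict with "camera_matrix" (3x3 intrinsics, pixels), "R" (3x3) and "t" (3): a world point X has camera coordinates R X + t; the wrist camera has in their place "hand_eye" (4x4, takes a point from camera to tool coordinates, whose origin is the TCP and whose axes are the flange's). Camera axes: x right, y down, z forward; pixel columns grow to the right and rows downward; lengths in m; the calibration is good to about 2 mm. A picture is of the moment at which its call begins: read the wrist's pose just before it. camera_model takes no time and is no camera call.
- robot.hand_in(): hands the job in, once; it reports no verdict.
Trained networks look in the newest picture that a camera, given by its name, has taken for a name from the list of things; names that differ only in an ending like _2 or _b are one class to them, and where a whole thing is asked for, a point or a joint stands for the part that bears it (a point fixed in the world has none). Each returns a list of dicts, best first, with "conf" (0 to 1); they miss things now and then, are a little off and sometimes report something else, mostly with a low value. They report only what shows in the picture. A call takes as long as a camera call.
- robot.regions_of(label, camera): "region" (480x640 bool, what is visible of it).
- robot.landmark_of(label, camera): "at" ([x, y, z] in m, in world coordinates, good to about 4 mm: a listed point, or the origin of a listed thing).
The state is a dict: "t": time; "qpos": joint angles; "qvel": joint speeds; "joint_efforts": joint torques, N m; "tcp_pos": TCP position; "orientation": TCP orientation; "wrist_force": force on the tool from outside, world axes, zero at the start; "wrist_torque": the same for the moment, N m; "finger_gap": finger opening in m.
Only numpy, scipy, OpenCV 4.12 (cv2) and the standard library are available. Lean on these libraries where they do the work, as an engineer would, in place of code of your own. Each camera call takes 0.05 s, during which the arm holds its last target.

## Working session

There is one attempt and no reset: what is moved stays moved. The work goes in short steps, Python scripts to look and compute and a shell command to move; the robot and the scene stay as the last step left them, time stands still between calls to the robot, and variables do not carry over. Pictures are saved under pics/ and viewed, and the job is handed in when it is done.

```bash
mkdir -p pics; ls; python3 - <<'E'
from workcell import robot
import cv2,numpy as np
s=robot.observe(); print({k:np.round(v,3) for k,v in s.items()})
for c in ["top","scene"]:
    im=robot.camera(c); cv2.imwrite(f"pics/{c}0.png",im[:,:,::-1])
    for l in ["roller","panel","plate_right","plate_middle","plate_left"]:
        r=robot.landmark_of(l,c); print(c,l,[(np.round(d["at"],4),round(d["conf"],2)) for d in r[:2]])
E
```

```text
pics
{'t': np.float64(0.0), 'qpos': array([ 1.156,  0.334,  0.04 ,  1.466, -0.013,  1.343, -0.058]), 'qvel': array([-0.002, -0.001,  0.001, -0.   ,  0.001, -0.001, -0.001]), 'joint_efforts': array([-1.0000e-03, -6.5636e+01,  1.3350e+00, -4.0380e+01, -6.0000e-02,
        4.5000e-02,  0.0000e+00]), 'tcp_pos': array([ 0.202, -0.617,  0.241]), 'orientation': array([-3.101e+00, -4.940e-01,  1.000e-03]), 'wrist_force': array([-0.252,  0.456, -0.218]), 'wrist_torque': array([-0.008,  0.017,  0.065]), 'finger_gap': np.float64(0.087)}
top roller [(array([ 0.5741, -0.2291,  0.0024]), 0.78)]
top panel [(array([ 5.118e-01,  7.520e-02, -4.000e-04]), 0.79)]Traceback (most recent call last):
  File "<stdin>", line 7, in <module>
ValueError: it knows: panel, roller
```

```bash
python3 - <<'E'
from workcell import robot
import cv2,numpy as np
from scipy.spatial.transform import Rotation as R
for c in ["top","scene"]:
    im=robot.camera(c); cv2.imwrite(f"pics/{c}0.png",im[:,:,::-1])
    m=robot.camera_model(c);K=np.array(m["camera_matrix"]);Rm=np.array(m["R"]);t=np.array(m["t"])
    for l,z in [("roller",0.088),("panel",0.012)]:
        r=robot.landmark_of(l,c); print(c,l,[(np.round(d["at"],4),round(d["conf"],2)) for d in r[:2]])
        g=robot.regions_of(l,c)
        if g:
            mk=g[0]["region"]; ct=max(cv2.findContours(mk.astype(np.uint8),0,1)[0],key=cv2.contourArea)
            box=cv2.boxPoints(cv2.minAreaRect(ct)); print(np.round(box))
            for u,v in box:
                d=Rm.T@np.linalg.inv(K)@[u,v,1]; o=-Rm.T@t; print(np.round(o+d*(z-o[2])/d[2],4))
s=robot.observe();print(s["t"],R.from_rotvec(s["orientation"]).as_matrix().round(3))
E
```

```text
top roller [(array([ 0.5738, -0.2252,  0.0012]), 0.63)]
[[207. 271.]
 [241. 263.]
 [249. 299.]
 [215. 307.]]
[0.5099 0.1485 0.088 ]
[0.5217 0.0931 0.088 ]
[0.4625 0.0788 0.088 ]
[0.4512 0.1333 0.088 ]
top panel [(array([5.128e-01, 7.570e-02, 2.000e-04]), 0.85)]
[[198. 268.]
 [310. 241.]
 [321. 287.]
 [210. 314.]]
[0.5283 0.183  0.012 ]
[ 0.5756 -0.0185  0.012 ]
[ 0.4905 -0.0379  0.012 ]
[0.4452 0.1594 0.012 ]
scene roller [(array([ 0.5756, -0.2262, -0.0029]), 0.64)]
[[339. 288.]
 [396. 245.]
 [425. 284.]
 [368. 326.]]
[ 0.4938 -0.2396  0.088 ]
[ 0.6181 -0.2079  0.088 ]
[ 0.6076 -0.2948  0.088 ]
[ 0.4933 -0.3174  0.088 ]
scene panel [(array([ 0.5101,  0.0751, -0.003 ]), 0.88)]
[[221. 194.]
 [247. 163.]
 [317. 222.]
 [291. 253.]]
[0.4432 0.1528 0.012 ]
[0.5331 0.2303 0.012 ]
[ 0.5751 -0.0212  0.012 ]
[ 0.4941 -0.0718  0.012 ]
0.65 [[ 0.951  0.311  0.   ]
 [ 0.311 -0.951  0.   ]
 [ 0.    -0.    -1.   ]]
```

View pics/top0.png

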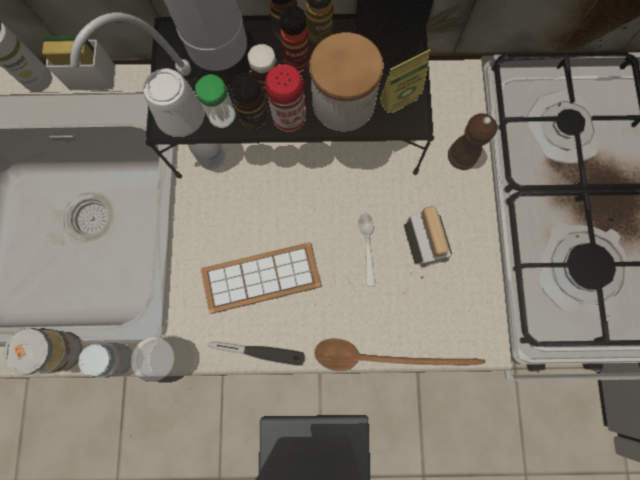

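View pics/scene0.png

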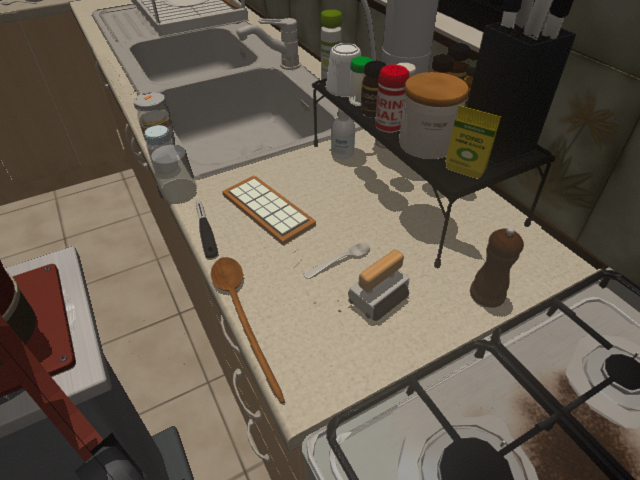

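```bash
python3 -m crank '[[0.5,-0.27,0,0],[1,-0.54,0,0],[1,-0.54,0,0],[1,-0.54,0,0],[1,-0.54,0,0],[1,-0.54,0,0],[1,-0.54,0,0],[1,-0.54,0,0]]' -1; python3 -m crank '[[1,-0.54,0,0],[1,-0.54,0,0],[1,-0.54,0,0],[1,-0.54,0,0],[1,-0.54,0,0],[1,-0.54,0,0],[1,-0.54,0,0],[1,-0.54,0,0]]'
```

```text
t: 1.65
tcp_pos: [0.3499, -0.4616, 0.2417]
orientation: [-3.102, -0.495, -0.0]
wrist_force: [0.3, 0.5, 0.1]
finger_gap: 0.0871
t: 2.65
tcp_pos: [0.506, -0.2967, 0.2417]
orientation: [3.102, 0.495, 0.0]
wrist_force: [-0.0, -0.4, -0.4]
finger_gap: 0.0873
```

```bash
python3 -m crank '[[1,-0.54,0,0],[0.8,-0.5,0,0],[0.7,-0.4,0,0],[0.4,-0.1,0,0],[0,0,0,0],[0,0,0,0],[0,0,0,0],[0,0,0,0]]'
cat > h.py <<'E'
from workcell import robot
import cv2,numpy as np
from scipy.spatial.transform import Rotation as R
np.set_printoptions(suppress=True)
def wristT():
    s=robot.observe(); T=np.eye(4); T[:3,:3]=R.from_rotvec(s["orientation"]).as_matrix(); T[:3,3]=s["tcp_pos"]
    m=robot.camera_model("wrist"); return s,T@np.array(m["hand_eye"]),np.array(m["camera_matrix"])
def ray(C,K,u,v,z):
    d=C[:3,:3]@np.linalg.inv(K)@[u,v,1]; o=C[:3,3]; return o+d*(z-o[2])/d[2]
E
python3 - <<'E'
from h import *
s,C,K=wristT(); im=robot.camera("wrist"); cv2.imwrite("pics/w1.png",im[:,:,::-1])
np.savez("w1.npz",C=C,K=K)
print(s["t"],s["tcp_pos"],s["orientation"],C)
print([(d["at"],d["conf"]) for d in robot.landmark_of("roller","wrist")])
E
```

```text
t: 3.65
tcp_pos: [0.5618, -0.24, 0.2416]
orientation: [3.103, 0.493, -0.0]
wrist_force: [0.4, -0.4, 0.1]
finger_gap: 0.0871
3.65 [ 0.56184634 -0.24002763  0.24163018] [ 3.10256846  0.49259831 -0.00010229] [[ 0.31086263 -0.91770669 -0.24734359  0.63060626]
 [-0.95045482 -0.30008993 -0.08112744 -0.21802275]
 [ 0.00022587  0.2603084  -0.9655255   0.38505168]
 [ 0.          0.          0.          1.        ]]
[([0.5776, -0.2276, 0.0019], 0.94)]
```

View pics/w1.png

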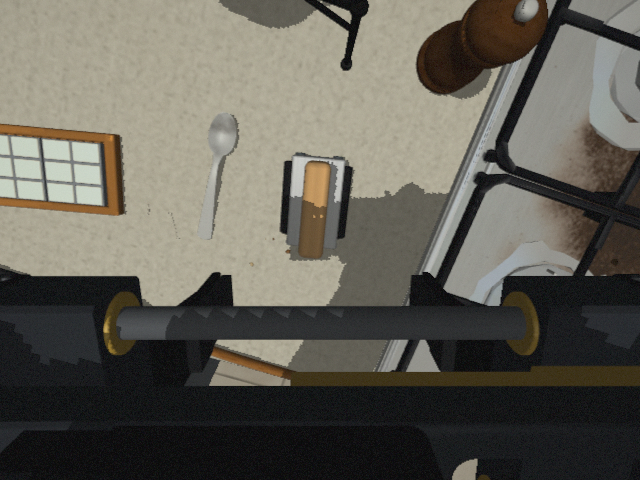

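```bash
python3 - <<'E'
from h import *
f=np.load("w1.npz");C,K=f["C"],f["K"]
a=ray(C,K,317.5,162,.088);b=ray(C,K,312,257,.084);print(a,b,(a+b)/2,np.linalg.norm(a-b),np.degrees(np.arctan2(*(a-b)[[1,0]])))
for p in [(304,163),(331,164),(299,257),(325,257)]: print(ray(C,K,*p,.084))
for p in [(121,136),(122,214)]: print("panel",ray(C,K,*p,.012))
E
```

```text
[ 0.6157593  -0.22010221  0.088     ] [ 0.53563747 -0.24092846  0.084     ] [ 0.57569838 -0.23051533  0.086     ] 0.0828808810193967 14.570577301795236
[ 0.61131845 -0.20976675  0.084     ]
[ 0.61749221 -0.23125099  0.084     ]
[ 0.53205472 -0.2299716   0.084     ]
[ 0.53922027 -0.2518855   0.084     ]
panel [ 0.57487672 -0.02496257  0.012     ]
panel [ 0.49584469 -0.03969362  0.012     ]
```

```bash
python3 -m crank '[[0.3,-0.1,0.3,0.12],[0.37,-0.14,0.8,0.2],[0,0,1,0],[0,0,1,0],[0,0,0.8,0],[0,0,0.4,0],[0,0,0,0],[0,0,0,0]]'
python3 - <<'E'
from h import *
s,C,K=wristT(); im=robot.camera("wrist"); cv2.imwrite("pics/w2.png",im[:,:,::-1])
np.savez("w2.npz",C=C,K=K)
print(s["t"],s["tcp_pos"],s["orientation"])
print([(d["at"],d["conf"]) for d in robot.landmark_of("roller","wrist")])
E
```

```text
t: 4.75
tcp_pos: [0.577, -0.2289, 0.135]
orientation: [3.115, 0.407, 0.002]
wrist_force: [0.7, -0.4, 0.9]
finger_gap: 0.0869
4.75 [ 0.57695284 -0.22888116  0.13499968] [3.11455333 0.40687861 0.00201787]
[([0.5798, -0.2318, 0.002], 0.68)]
```

View pics/w2.png

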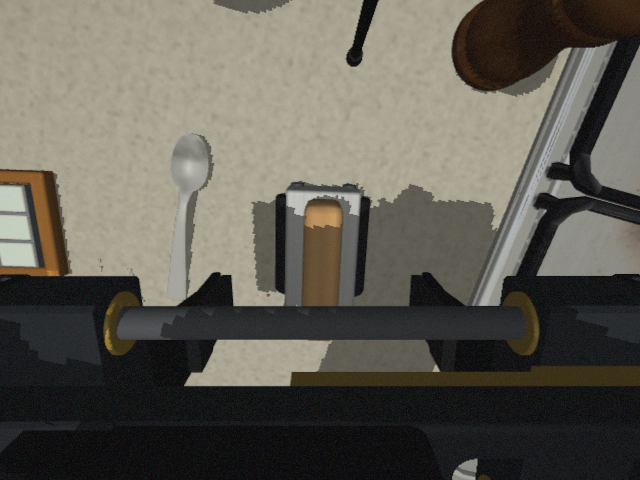

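```bash
python3 -m crank '[[0,0,0.6,0],[0,0,0.7,0],[0,0,0.7,0],[0,0,0.4,0],[0,0,0.16,0],[0,0,0,0],[0,0,0,0],[0,0,0,0]]'
python3 -m crank '[[0,0,0,0],[0,0,0,0],[0,0,0,0],[0,0,0,0],[0,0,0,0],[0,0,0,0],[0,0,0,0],[0,0,0,0]]' 1 40
```

```text
t: 5.85
tcp_pos: [0.5767, -0.2288, 0.0706]
orientation: [3.115, 0.407, 0.001]
wrist_force: [0.7, 0.4, -0.0]
finger_gap: 0.0868
t: 6.85
tcp_pos: [0.5764, -0.2288, 0.0701]
orientation: [-3.115, -0.407, 0.0]
wrist_force: [0.3, -0.1, 0.4]
finger_gap: 0.0218
```

```bash
python3 -m crank '[[0,0,-0.5,0],[0,0,-1,0],[0,-0.5,-1,0],[0,-1,-1,0],[0,-1,-0.5,0],[0,-1,0,0],[0,-0.5,0,0],[0,0,0,0]]'
python3 - <<'E'
from h import *
s,C,K=wristT(); im=robot.camera("wrist"); cv2.imwrite("pics/w3.png",im[:,:,::-1])
np.savez("w3.npz",C=C,K=K)
print(s["t"],s["tcp_pos"],s["orientation"],s["wrist_force"])
print([(d["at"],d["conf"]) for d in robot.landmark_of("panel","wrist")])
E
```

```text
t: 7.85
tcp_pos: [0.5501, -0.1311, 0.1692]
orientation: [-3.114, -0.41, 0.002]
wrist_force: [-0.2, -0.2, -3.2]
finger_gap: 0.0214
7.85 [ 0.55010105 -0.13111211  0.16923005] [-3.1143185  -0.40951137  0.00204569] [-0.23161677 -0.23030504 -3.22231334]
[([0.5127, 0.0744, 0.0014], 0.61)]
```

View pics/w3.png

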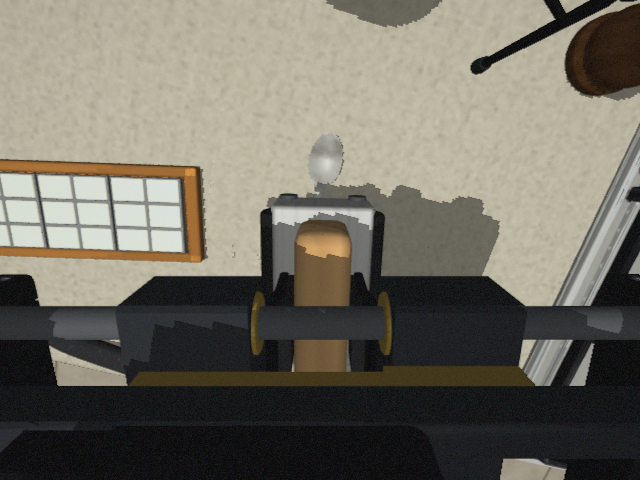

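```bash
python3 - <<'E'
from h import *
f=np.load("w3.npz");C,K=f["C"],f["K"]
P={}
for p in [(199,168),(203,262),(0,160),(0,248),(200.5,215)]: P[p]=ray(C,K,*p,.012); print("panel",p,P[p])
for a,b in [((199,168),(0,160)),((203,262),(0,248)),((203,262),(199,168))]:
    d=P[b]-P[a]; print(np.linalg.norm(d),np.degrees(np.arctan2(d[1],d[0])))
E
```

```text
panel (199, 168) [ 0.57440627 -0.02035497  0.012     ]
panel (203, 262) [ 0.49409159 -0.03803191  0.012     ]
panel (0, 160) [0.53819736 0.13924832 0.012     ]
panel (0, 248) [0.46049446 0.13680428 0.012     ]
panel (200.5, 215) [ 0.53554585 -0.02846906  0.012     ]
0.16365907895010026 102.78222619343255
0.17803499880044202 100.87755700230174
0.0822369876126438 12.412665621756403
```

```bash
python3 -m crank '[[0,0,0,0.22],[0.1,-1,0,0],[0.1,-1,0,0],[0.12,-1,0.3,0],[0,-1,0.7,0],[0,-0.8,0.7,0],[0,-0.4,0.6,0],[0,0,0.2,0]]'
python3 -m crank '[[0,0,0,0],[0,0,0,0],[0,0,0,0],[0,0,0,0],[0,0,0,0],[0,0,0,0],[0,0,0,0],[0,0,0,0]]'
python3 - <<'E'
from h import *
s,C,K=wristT(); im=robot.camera("wrist"); cv2.imwrite("pics/w4.png",im[:,:,::-1])
np.savez("w4.npz",C=C,K=K)
print(s["t"],s["tcp_pos"],s["orientation"],s["wrist_force"])
print([(d["at"],d["conf"]) for d in robot.landmark_of("panel","wrist")])
im=robot.camera("scene"); cv2.imwrite("pics/s4.png",cv2.resize(im[130:310,160:440,::-1],None,fx=2.8,fy=2.8))
E
```

```text
t: 8.95
tcp_pos: [0.5295, -0.0036, 0.1066]
orientation: [-3.122, -0.347, 0.002]
wrist_force: [0.3, 0.0, -2.3]
finger_gap: 0.0218
t: 9.95
tcp_pos: [0.5299, -0.0035, 0.1076]
orientation: [-3.122, -0.347, 0.0]
wrist_force: [-0.2, 0.4, -1.9]
finger_gap: 0.0215
9.95 [ 0.52989018 -0.00351126  0.10756979] [-3.12232786 -0.34728384  0.00002825] [-0.15690144  0.40089952 -1.90098822]
[([0.5101, 0.0714, -0.0016], 0.89)]
```

View pics/w4.png

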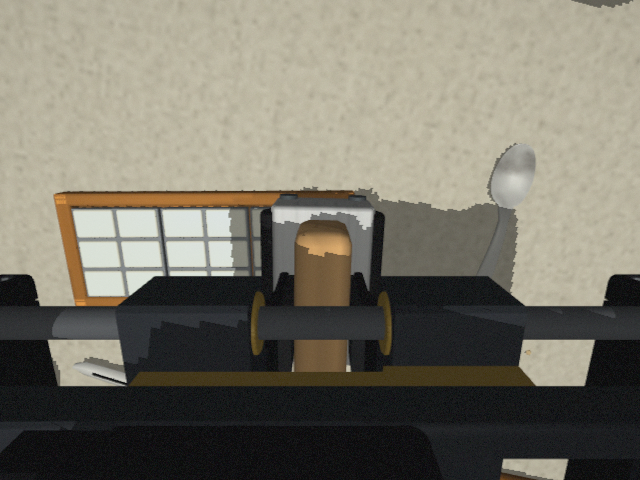

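View pics/s4.png

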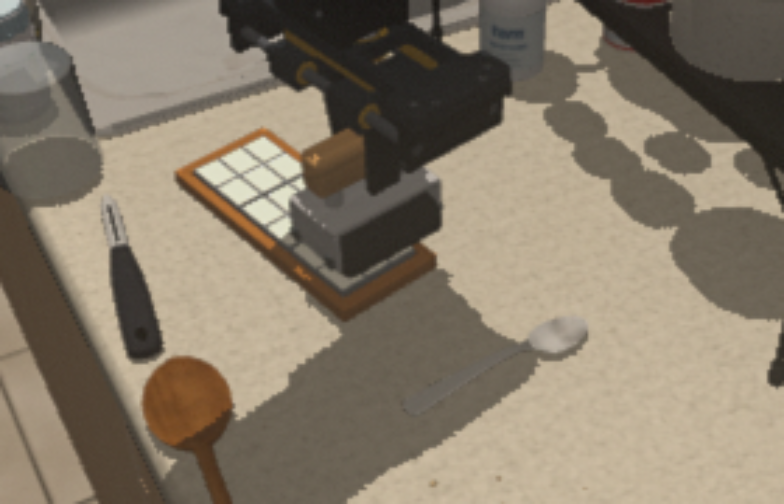

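```bash
python3 - <<'E'
from h import *
f=np.load("w4.npz");C,K=f["C"],f["K"]
P={}
for p in [(57,194),(354,191),(77,306),(125,305)]: P[p]=ray(C,K,*p,.012); print("panel",p,P[p])
for a,b in [((354,191),(57,194)),((77,306),(57,194))]:
    d=P[b]-P[a]; print(np.linalg.norm(d),np.degrees(np.arctan2(d[1],d[0])))
    
th=np.radians(12.8);x=np.array([np.cos(th),np.sin(th)]);y=np.array([-x[1],x[0]])
far=(P[(57,194)]+P[(354,191)])[:2]/2
print("centre from corner", P[(57,194)][:2]-.042*x-.102*y)
tcp=np.array([.5299,-.0035]);print("lat of far edge rel tcp",(far-tcp)@x,"far end along", (P[(57,194)][:2]-tcp)@y)
E
```

```text
panel (57, 194) [0.52920724 0.17758074 0.012     ]
panel (354, 191) [ 0.57521348 -0.01644164  0.012     ]
panel (77, 306) [0.44894524 0.16060635 0.012     ]
panel (125, 305) [0.45750213 0.12643115 0.012     ]
0.19940224558855185 103.33950876710838
0.08203730318311138 11.941365300400118
centre from corner [0.51084892 0.06881047]
lat of far edge rel tcp 0.04038141547901566 far end along 0.17673424219611142
```

```bash
python3 -m crank '[[-0.06,0,0.3,0],[0,0,0.3,0],[0,0,0.2,0],[0,0,0.05,0],[0,0,0.05,0],[0,0,0.05,0],[0,0,0,0],[0,0,0,0]]'
```

```text
t: 11.1
tcp_pos: [0.5285, -0.0038, 0.084]
orientation: [3.122, 0.347, 0.0]
wrist_force: [-2.8, -0.1, 2.3]
finger_gap: 0.0217
```

```bash
python3 -m crank '[[0,0,0.05,0],[0,0,0,0],[0,0,0.05,0],[0,0,0,0],[0,0,0.04,0],[0,0,0,0],[0,0,0,0],[0,0,0,0]]'
```

```text
t: 12.1
tcp_pos: [0.5288, -0.0039, 0.0819]
orientation: [3.122, 0.347, 0.001]
wrist_force: [-8.4, -1.1, 19.0]
finger_gap: 0.0216
```

```bash
python3 -m crank '[[0,-0.1,-0.01,0],[0,-0.2,0,0],[0,-0.2,0,0],[0,-0.2,0,0],[0,-0.2,0,0],[0,-0.2,0,0],[0,-0.2,0,0],[0,-0.2,0,0]]'
```

```text
t: 13.1
tcp_pos: [0.5213, 0.0325, 0.0819]
orientation: [3.122, 0.347, 0.004]
wrist_force: [-3.2, -2.1, 11.9]
finger_gap: 0.0216
```

```bash
python3 -m crank '[[0,-0.2,0.01,0],[0,-0.2,0,0],[0,-0.2,0,0],[0,-0.2,0,0],[0,-0.2,0,0],[0,-0.2,0,0],[0,-0.2,0,0],[0,-0.2,0,0]]'
```

```text
t: 14.1
tcp_pos: [0.5132, 0.072, 0.0819]
orientation: [3.122, 0.347, 0.006]
wrist_force: [-0.6, -0.7, 12.4]
finger_gap: 0.0217
```

```bash
python3 -m crank '[[0,-0.2,0.01,0],[0,-0.2,0,0],[0,-0.2,0,0],[0,-0.2,0,0],[0,-0.2,0,0],[0,-0.2,0,0],[0,-0.2,0,0],[0,-0.2,0,0]]'
```

```text
t: 15.1
tcp_pos: [0.505, 0.1113, 0.0819]
orientation: [-3.122, -0.347, -0.008]
wrist_force: [1.8, -0.8, 11.4]
finger_gap: 0.0216
```

```bash
python3 -m crank '[[0,-0.2,0.01,0],[0,-0.2,0,0],[0,-0.2,0,0],[0,-0.2,0,0],[0,-0.2,0,0],[0,-0.2,0,0],[0,-0.2,0,0],[0,-0.1,0,0]]'
```

```text
t: 16.1
tcp_pos: [0.4973, 0.1485, 0.0819]
orientation: [-3.121, -0.348, -0.01]
wrist_force: [3.6, -0.2, 11.2]
finger_gap: 0.0217
```

```bash
python3 -m crank '[[0,0,0,0],[0,0,0,0],[0,0,0,0],[0,0,-0.3,0],[0,0,-0.8,0],[0,0,-0.9,0],[0,0,-0.7,0],[0,0,-0.3,0]]'
python3 - <<'E'
from h import *
for c in ["wrist","top","scene"]:
    im=robot.camera(c); 
    if c=="scene": im=cv2.resize(im[130:310,160:440],None,fx=2.8,fy=2.8)
    if c=="top": im=cv2.resize(im[200:380,160:440],None,fx=2.8,fy=2.8)
    cv2.imwrite(f"pics/{c}5.png",im[:,:,::-1])
E
```

```text
t: 17.1
tcp_pos: [0.4946, 0.1474, 0.1556]
orientation: [-3.122, -0.347, -0.001]
wrist_force: [-0.4, 1.0, -2.8]
finger_gap: 0.0217
```

View pics/wrist5.png

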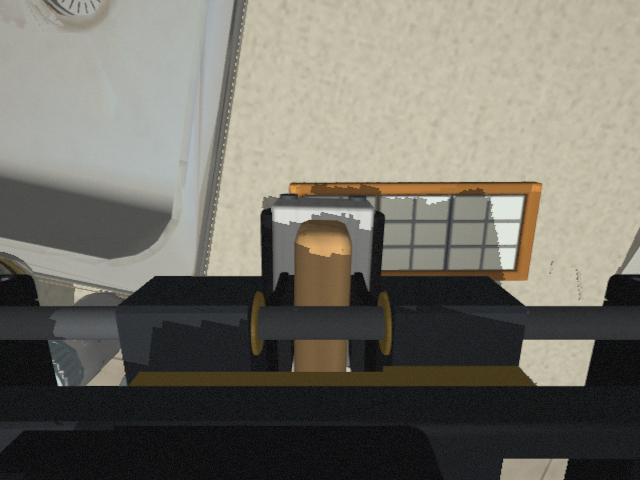

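View pics/scene5.png

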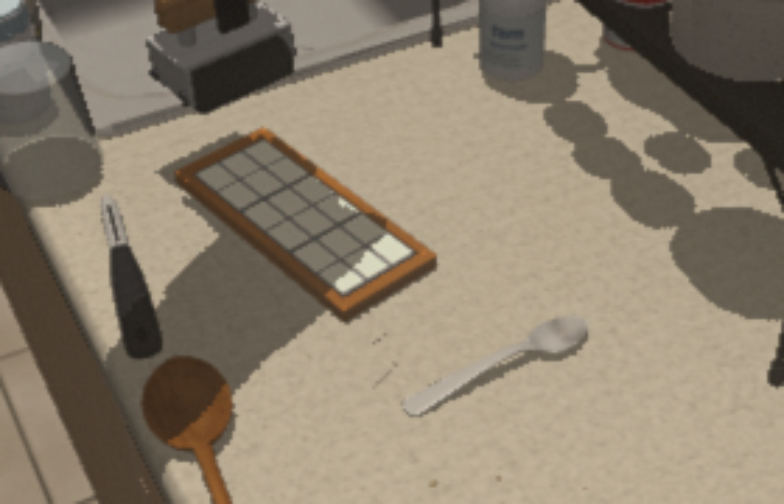

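```bash
python3 - <<'E'
from h import *
m=robot.camera_model("top");K=np.array(m["camera_matrix"]);C=np.eye(4);C[:3,:3]=np.array(m["R"]).T;C[:3,3]=-C[:3,:3]@np.array(m["t"])
for z in (0,.1,.15,.2,.25): print(z,ray(C,K,180,147,z),ray(C,K,400,140,z))
print("feet",ray(C,K,180,175,0),ray(C,K,416,172,0),"bottle",ray(C,K,208,160,0))
f=np.load("w4.npz");print(ray(f["C"],f["K"],320,0,0))
E
```

```text
0 [0.76866257 0.23247653 0.        ] [ 0.77639572 -0.19440142  0.        ]
0.1 [0.72349754 0.20082079 0.1       ] [ 0.73033976 -0.17687639  0.1       ]
0.15 [0.70091503 0.18499292 0.15      ] [ 0.70731177 -0.16811387  0.15      ]
0.2 [0.67833252 0.16916505 0.2       ] [ 0.68428379 -0.15935136  0.2       ]
0.25 [0.65575    0.15333719 0.25      ] [ 0.66125581 -0.15058884  0.25      ]
feet [0.7110636  0.22943296 0.        ] [ 0.70997586 -0.22160284  0.        ] bottle [0.74085407 0.1770884  0.        ]
[0.68363674 0.03142952 0.        ]
```

View pics/top5.png

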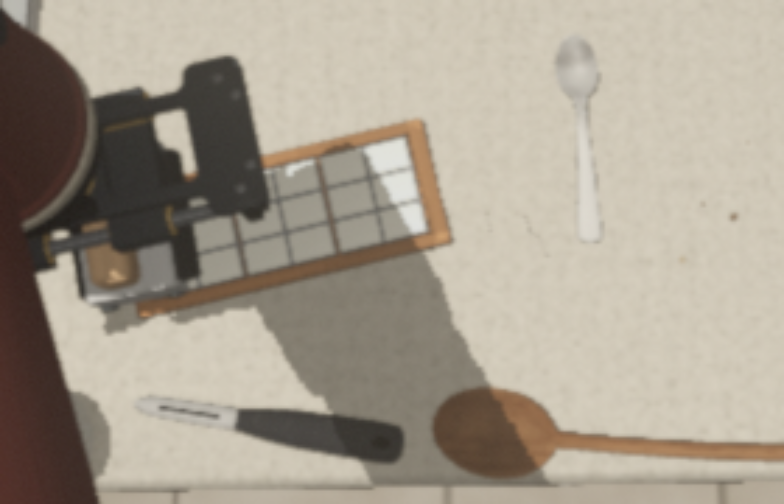

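```bash
python3 - <<'E'
from h import *
m=robot.camera_model("top");K=np.array(m["camera_matrix"]);C=np.eye(4);C[:3,:3]=np.array(m["R"]).T;C[:3,3]=-C[:3,:3]@np.array(m["t"])
th=np.radians(12.8);x=np.array([np.cos(th),np.sin(th)]);y=np.array([-x[1],x[0]]);c=np.array([.511,.071])
for n,(u,v) in dict(bowlL=(555,72),bowlR=(599,75),bowltop=(577,37),hL=(572,110),hendL=(577,240),hendR=(601,240)).items():
    w=ray(C,K,160+u/2.8,200+v/2.8,0.005)[:2]; print(n,w,"panel coords",(w-c)@x,(w-c)@y)
f=np.load("w3.npz")
for n,p in dict(bowlL=(308,160),bowlR=(344,160)).items():
    w=ray(f["C"],f["K"],*p,.01)[:2]; print(n,w,(w-c)@x,(w-c)@y)
f=np.load("w1.npz")
for n,p in dict(bowlL=(208,135),hL=(199,237),hR=(213,238)).items():
    w=ray(f["C"],f["K"],*p,.005)[:2]; print(n,w,(w-c)@x,(w-c)@y)
E
```

```text
bowlL [ 0.6042849  -0.10756816] panel coords 0.05140520352313131 -0.19479775416067446
bowlR [ 0.60178713 -0.13655817] panel coords 0.0425468118655123 -0.22251396624476105
bowltop [ 0.62811687 -0.12293976] panel coords 0.07123937288695194 -0.21506730148235084
hL [ 0.57832083 -0.11792522] panel coords 0.02379176395125235 -0.1991451328997657
hendL [ 0.4925452  -0.11822669] panel coords -0.059919077138291595 -0.18043564668924972
hendR [ 0.49231416 -0.1336319 ] panel coords -0.06355737415987606 -0.1954068473612131
bowlL [ 0.60404025 -0.10594985] 0.0515251679221337 -0.19316545940545282
bowlR [ 0.61179571 -0.13478986] 0.05269843971890684 -0.2230069878965173
bowlL [ 0.60249145 -0.10580418] 0.05004713019236056 -0.19268028070830062
hL [ 0.49404375 -0.12147667] -0.059177795057498046 -0.18393686712726173
hR [ 0.49772848 -0.13641502] -0.05889419616665202 -0.19932033715079717
```

```bash
python3 -m crank '[[0,0.4,0,0],[0,0.8,0,0],[0,1,0,0],[0,1,0,0],[0,1,0,0],[0,1,0,0],[0,1,0,0],[0,1,0,0]]'; python3 -m crank '[[0,0.8,0,0],[0,0.6,0,0],[0,0.24,0,0],[0,0,0.4,0],[0,0,0.4,0],[0,0,0.2,0],[0,0,0,0],[0,0,0,0]]'
python3 - <<'E'
from h import *
s,C,K=wristT(); im=robot.camera("wrist"); cv2.imwrite("pics/w6.png",im[:,:,::-1])
print(s["t"],s["tcp_pos"],s["orientation"])
th=np.radians(12.8);x=np.array([np.cos(th),np.sin(th)]);y=np.array([-x[1],x[0]]);c=np.array([.511,.071])
w=s["tcp_pos"][:2]; print((w-c)@x,(w-c)@y)
im=robot.camera("scene"); cv2.imwrite("pics/s6.png",cv2.resize(im[130:310,160:440,::-1],None,fx=2.8,fy=2.8))
E
```

```text
t: 18.25
tcp_pos: [0.5336, -0.0299, 0.154]
orientation: [-3.122, -0.346, 0.002]
wrist_force: [1.0, -0.1, -3.0]
finger_gap: 0.0217
t: 19.25
tcp_pos: [0.5431, -0.0681, 0.13]
orientation: [3.122, 0.348, 0.001]
wrist_force: [-0.4, -0.4, -2.3]
finger_gap: 0.0214
19.25 [ 0.54311637 -0.06808053  0.13003633] [3.12227001 0.34765888 0.00057518]
0.000505178310970307 -0.14273962781616814
```

View pics/w6.png

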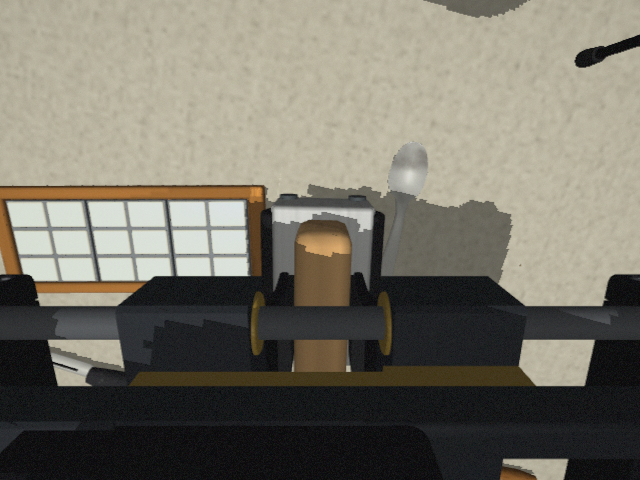

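View pics/s6.png

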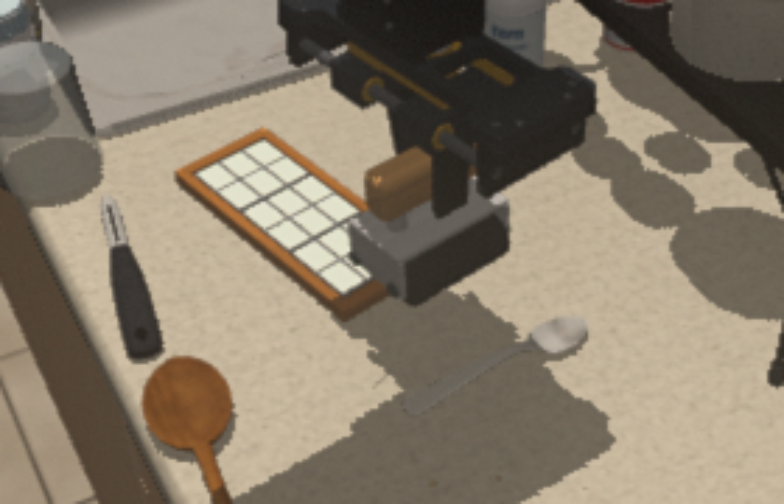

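```bash
python3 -m crank '[[0,0,0.4,0],[0,0,0.7,0],[0,0,0.6,0],[0,0,0.3,0],[0,0,0.2,0],[0,0,0.1,0],[0,0,0,0],[0,0,0,0]]'
```

```text
t: 20.35
tcp_pos: [0.5432, -0.0682, 0.0727]
orientation: [3.122, 0.347, 0.001]
wrist_force: [-0.7, 0.5, -3.1]
finger_gap: 0.0218
```

```bash
python3 -m crank '[[0,0,0.05,0],[0,0,0.03,0],[0,0,0.02,0],[0,0,0,0],[0,0,0,0],[0,0,0,0],[0,0,0,0],[0,0,0,0]]'
```

```text
t: 21.35
tcp_pos: [0.543, -0.0682, 0.07]
orientation: [3.122, 0.347, 0.0]
wrist_force: [-1.4, -0.2, 4.2]
finger_gap: 0.0218
```

```bash
python3 -m crank '[[0,0,0,0],[0,0,0,0],[0,0,0,0],[0,0,0,0],[0,0,0,0],[0,0,0,0],[0,0,0,0],[0,0,0,0]]' -0.2; python3 -m crank '[[0,0,-0.3,0],[0,0,-0.6,0],[0,0,-1,0],[0,0,-1,0],[0,0,-1,0],[0,0,-1,0],[0,0,-1,0],[0,0,-0.5,0]]'
python3 -m crank '[[-0.4,0.4,0,0],[-0.4,0.6,0,0],[0,1,0,0],[0,1,0,0],[0,1,0,0],[0,1,0,0],[0,0.5,0,0],[0,0,0,0]]'
python3 - <<'E'
from h import *
for c in ["wrist","top","scene"]:
    s,C,K=wristT()
    im=robot.camera(c)
    if c=="wrist": np.savez("w7.npz",C=C,K=K)
    print(c,[(l,d["at"],d["conf"]) for l in ("roller","panel") for d in robot.landmark_of(l,c)])
    if c=="scene": im=cv2.resize(im[130:310,160:440],None,fx=2.8,fy=2.8)
    cv2.imwrite(f"pics/{c}7.png",im[:,:,::-1])
print(robot.observe()["t"])
E
```

```text
t: 22.35
tcp_pos: [0.5429, -0.0682, 0.0698]
orientation: [-3.122, -0.347, 0.0]
wrist_force: [-0.5, 0.3, 0.2]
finger_gap: 0.052
t: 23.35
tcp_pos: [0.5435, -0.0682, 0.2323]
orientation: [3.122, 0.347, 0.004]
wrist_force: [-0.0, 0.1, -0.0]
finger_gap: 0.0521
t: 24.35
tcp_pos: [0.5534, -0.2077, 0.2293]
orientation: [-3.122, -0.345, 0.001]
wrist_force: [-0.3, -0.0, 0.0]
finger_gap: 0.0525
wrist [('roller', [0.5392, -0.0688, -0.0008], 0.61), ('panel', [0.5119, 0.0729, -0.0008], 0.75)]
top [('roller', [0.5423, -0.0671, 0.0006], 0.58), ('panel', [0.5106, 0.0752, 0.0004], 0.66)]
scene [('roller', [0.5417, -0.0646, -0.0013], 0.69), ('panel', [0.5089, 0.0711, -0.0052], 0.68)]
24.8
```

View pics/wrist7.png

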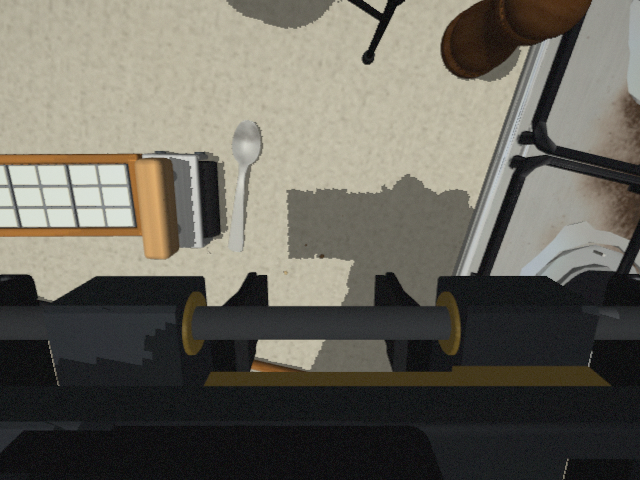

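View pics/scene7.png

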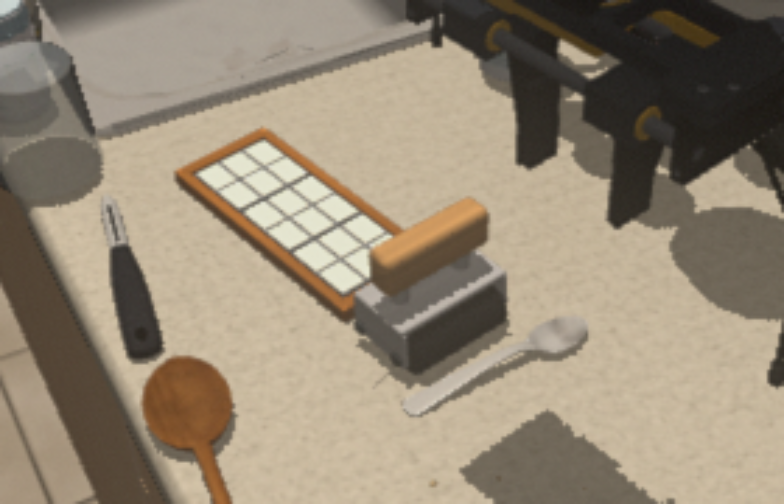

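```bash
python3 - <<'E'
import cv2,numpy as np
from h import robot
a=cv2.imread("pics/scene0.png"); b=robot.camera("scene")[:,:,::-1]
f=lambda i:cv2.resize(i[165:250,210:325],None,fx=5,fy=5,interpolation=0)[:, :]
im=np.vstack([f(a),f(b)]);im=cv2.resize(im,(int(im.shape[1]*.7),int(im.shape[0]*.7)));print(im.shape);cv2.imwrite("pics/cmp.png",im)
E
```

```text
(595, 402, 3)
```

View pics/cmp.png

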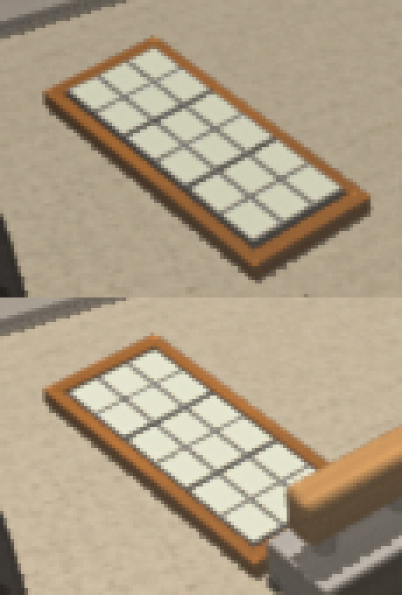

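The dark plate sides visible before are gone on all three plates, so they are level with the rim.

```bash
python3 -c "
from workcell import robot
print(robot.observe()['t']);print(robot.hand_in())"
```

```text
24.85
the job is handed in; nothing more can be done
None
```

I rolled the twin-drum roller along the whole panel in one pass without lifting it. It now stands upright on its drums on the free worktop between the panel's right end and the spoon, and I let go of it. I handed the job in at 24.9 s; no verdict was reported.

**Force:** the wrist readings, corrected for the roller's weight, came to about 14–15 N during the roll. It was about 22 N for a moment at the start, slightly above the suggested 20 N.

**Plates:** the roller ran at a steady 11.9 mm above the worktop, which matches the 12 mm rim. The before and after scene pictures agree: the dark sides of the proud plates no longer show. I could not read the plate joints directly, and one corner of the right plate is hidden behind the roller in the last scene picture.

**Roller:** in the last scene picture it is upright and untouched. All three cameras placed it within about 4 mm of where I released it. Only the roller touched the panel.

The cameras differed by up to about 4 mm on the panel's position, and this did not affect the result.

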